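Proof-pull a turntable spring on the bench pull gauge

TASK

A turntable suspension spring is loaded inside the bench pull gauge. Push the gauge's drag pointer back home against the carrier peg, then draw the pull plate out slowly until the drag pointer lines up with the set marker, hold it there a moment, and do not pull past the marker. Then ease the plate all the way back in without letting it snap, so that the pointer stays behind lined up with the marker; do not shift the marker or disturb the things lying around.

Things in the scene. Friction and masses are not known exactly. Their poses are not given: they have to be found in the camera images.
- gauge: Bench pull gauge, fixed: grey housing 180 x 70 mm, flat top 50 mm above the bench, on a foot plate 210 x 100 x 8 mm. Origin on the bench under the housing's centre; +x is the pull direction, z up. A slot runs along the top's centreline, a scale strip and rail along its -y side. The sprung draw bar (rod 10 mm thick, axis 26 mm up) leaves the +x end.
- drawbar (a joint): How far the draw bar (rod, pull plate and carrier peg) is pulled out, m: 0 fully in, up to 0.105. A spring draws it back in: about 2.5 N at home, 9 N at 100 mm.
- pull_plate (a point): Middle of the inner (-x) face of the pull plate, 60 mm above the bench: an upright steel plate 90 mm wide (y), 8 mm thick (x), from 14 to 82 mm above the bench, on the end of the rod. With the bar home this face is 55 mm beyond the housing's end; fingers fit down that gap, above the rod (rod top at 31 mm), to pull on this face. Axes as the gauge's.
- carrier (a point): Middle of the +x face of the carrier peg, 57 mm above the bench: a steel peg 8 (x) x 10 (y) mm standing 13 mm out of the slot, fixed to the draw bar. When pulled out it pushes the drag pointer ahead of it; going back it leaves the pointer where it is. Axes as the gauge's.
- rider (a joint): Position of the drag pointer along the slot, m: 0 home, grows in the pull direction up to 0.105. Held by light friction (about 2 N). When the peg touches it, rider and drawbar have equal values.
- rider_tab (a point): Drag pointer, 70 mm above the bench on its mid-line: a black upright tab 12 (x) x 30 (y) mm, from 52 to 82 mm above the bench, with a thin nose low on its -y side that points at the scale. Its +x face is 6 mm ahead of this point, its -x face 6 mm behind (there the carrier peg touches it). Axes as the gauge's.
- marker (a joint): Position of the set marker along the scale, m, on the same scale: drag pointer and marker line up when joint rider equals joint marker. Stiff clamp; leave it where it is.
- marker_tip (a point): Tip of the set marker's pointed nose, 55 mm above the bench and 32 mm to the -y side of the gauge's centreline. The marker is an aluminium clamp 18 (x) x 16 (y) mm with a dark thumb screw, on the rail, reaching 58 mm above the bench. Axes as the gauge's.
- weight: Bystander: steel record weight with a knob, 72 mm wide, 40 mm high; origin under its centre.
- spool: Bystander: grey spool, 60 mm wide, 50 mm high, standing on its flange; origin under its centre.
- oil: Bystander: white oil bottle with a black cap, 40 mm wide, 90 mm high; origin under its centre.
- driver: Bystander: screwdriver lying on the bench along its own x.

How it is judged:
By the outcome, as a careful person would: the job done as asked, in the order asked, and still so for the second after the job is handed in, with the robot touching nothing.
It also fails if it takes over 50 s, if anything falls off the work surface, if the arm or the gripper's body presses on something with over 40 N, if the wrist force passes 120 N, or if a joint passes its speed limit or range.

ROBOT

A 6-joint arm with a two-finger parallel gripper is mounted at the origin on the work surface. World frame = base frame: x ahead of the robot, y to its left, z up, the work surface at z = 0. Lengths are in mm, angles in rad, forces in N, time in s.
With the tool pointing down it reaches from about 350 to 975 mm from the base axis. Payload 4.9 kg.
Tool frame: the origin (TCP) lies where the fingers leave the gripper's body, on its centre line; the fingertips stand 73 mm ahead of it and the grasp point (between the pads) lies 54 mm ahead of it; z points along the fingers, y is the line along which they close (so a half turn about z gives the same grasp; the last joint's range is limited). The gripper opens to 85 mm and grips with 20 to 120 N. Pads are 22 mm wide; open, the fingers measure 114 mm over their backs; the gripper's body (76 mm by 85 mm) begins 54 mm behind the grasp point. The pads swing forward as they close: fully open they stand 13 mm farther back than shut.
Start: joints at [1.121, 0.053, 1.613, -0, 1.476, -0.119], TCP at [202.989, 591.099, 303.904] pointing down, gripper open.
Joint ranges: [-3.01, 3.01], [-1.01, 2.22], [0.06, 2.58], [-1.02, 4.17], [0.09, 2.62], [-3.14, 3.14]. Speed limits (rad/s): [2.57, 2.57, 3.14, 3.14, 3.14, 3.14].

INTERFACE

Orientations are given as a unit quaternion [x, y, z, w].
In Python, from station import bot, optics, workorder, recognise, spot_point gives the robot as it stands.
- The arm moves only by the tool jog_arm, never from a script. Its argument "moves" is a list of rows, each a list of 6 numbers: the shift along the tool's x, y, z in cm, then the turn, a rotation vector about the tool's x, y, z in degrees. A call has 1 to 12 rows; each row shifts and turns the commanded pose from where the row before left it, along the tool's axes as they then stand; what a row does not reach is not made up. A row lasts 1/10 s, in which the tool goes at most 50 mm and 8.59 degrees, less where a joint would pass 70% of its speed; a pose out of reach is approached as far as the arm can. A call with a gripper value outside its range is refused whole. "jaw" is the finger opening in cm, from 0 to 8.54, set as the call begins (left out, the last holds). The fingers move at their own pace and stop on an object; "grip_force" is the grip in N (left out, the last holds). Time passes only in rows, so rows that do not move let the fingers close. It gives the time, the measured TCP pose, the force, the opening and the grip force at its end, in the units of the state.
- bot.state(): the state, without advancing time (a new reading comes with each control period).
- optics.grab_frame(name): name is "scene" or "top" or "wrist"; returns the picture (400x640x3 uint8, blue, green, red); there is no depth.
- optics.calibration(name): a dict with "intrinsics" (3x3 intrinsics, pixels), "R" (3x3) and "t" (3): a world point X has camera coordinates R X + t. Camera axes: x right, y down, z forward; pixel columns grow to the right and rows downward; lengths in mm; the calibration is good to about 2 mm. A picture is of the moment at which its call begins: read the wrist's pose just before it. calibration takes no time and is no camera call; for the wrist camera it gives the pose at the moment of the call.
- workorder.close_job(): hands the job in; it is judged then, once.
Trained networks look in the newest picture that a camera, given by its name, has taken for a name from the list of things; names that differ only in an ending like _2 or _b are one class to them, and where a whole thing is asked for, a point or a joint stands for the part that bears it (a point fixed in the world has none). Each returns a list of dicts, best first, with "p" (0 to 1); they miss things now and then, are a little off and sometimes report something else, mostly with a low value. They report only what shows in the picture. A call takes as long as a camera call.
- recognise(thing, camera): "point" ([x, y, z] in mm, in world coordinates, good to about 4 mm: the middle of the surface that is visible of it).
- spot_point(thing, camera): "point" ([x, y, z] in mm, in world coordinates, good to about 4 mm: a listed point, or the origin of a listed thing).
The state is a dict: "time": time; "q": joint angles; "joint_vel": joint speeds; "joint_efforts": joint torques, N m; "tcp_pos": TCP position; "eef_rot": TCP orientation; "force": force on the tool from outside, world axes, zero at the start; "torque": the same for the moment, N m; "finger_gap": finger opening in mm; "grasp_force": force on a finger pad.
Only numpy, scipy, OpenCV 4.12 (cv2) and the standard library are available. Lean on these libraries where they do the work, as an engineer would, in place of code of your own. Each camera call takes 0.05 s, during which the arm holds its last target. There are 200 camera calls.

## Working session

There is one attempt and no reset: what is moved stays moved. The work goes in short steps, Python scripts to look and compute and a tool call to move; the robot and the scene stay as the last step left them, time stands still between calls to the robot, and variables do not carry over. Pictures are saved under pics/ and viewed, at most 10 in all, crops included, and the job is handed in when it is done.

Besides the shell and the picture viewer there is one more tool, called after "Call:" as name([rows], argument=value, ...), one row to a line, values as JSON. jog_arm: Moves the arm, as the interface text tells. Its arguments: {"type":"object","properties":{"moves":{"type":"array"},"jaw":{"type":"number"},"grip_force":{"type":"number"}},"required":["moves"]}

```bash
mkdir -p pics; python3 - <<'E'
from station import bot, optics, recognise, spot_point
import cv2, numpy as np
s=bot.state(); print(s['time'],s['tcp_pos'],s['eef_rot'])
for c in ('top','scene'):
    cv2.imwrite(f'pics/{c}1.png',optics.grab_frame(c))
    for n in ('gauge','pull_plate','carrier','rider_tab','marker_tip','weight','spool','oil','driver'):
        print(c,n,[(np.round(d['point']).tolist(),round(d['p'],2)) for d in spot_point(n,c)[:2]])
print(bot.state()['time'])
E
```

```text
0.0 [202.79068182 590.68037    302.67131532] [ 1.64649101e-01  9.86351661e-01 -1.00013502e-03 -2.73176259e-04]
top gauge [([573.0, -103.0, -1.0], 0.77)]
top pull_plate [([527.0, 32.0, 61.0], 0.46)]
top carrier [([530.0, 400.0, 3.0], 0.26)]
top rider_tab [([561.0, -70.0, 72.0], 0.43)]
top marker_tip [([597.0, -83.0, 54.0], 0.62)]
top weight [([463.0, -473.0, -0.0], 0.71), ([573.0, -103.0, 2.0], 0.58)]
top spool [([533.0, 396.0, -0.0], 0.86)]
top oil [([798.0, 12.0, 2.0], 0.56), ([560.0, -69.0, 70.0], 0.25)]
top driver [([787.0, -210.0, -1.0], 0.9)]
scene gauge [([571.0, -104.0, 3.0], 0.61)]
scene pull_plate [([524.0, 34.0, 59.0], 0.81)]
scene carrier []
scene rider_tab [([562.0, -72.0, 68.0], 0.58), ([531.0, 397.0, 4.0], 0.2)]
scene marker_tip [([595.0, -83.0, 58.0], 0.63)]
scene weight [([463.0, -480.0, -0.0], 0.84)]
scene spool [([534.0, 399.0, 0.0], 0.69)]
scene oil [([794.0, 9.0, 5.0], 0.64)]
scene driver [([781.0, -211.0, -0.0], 0.67)]
1.0
```

View pics/top1.png

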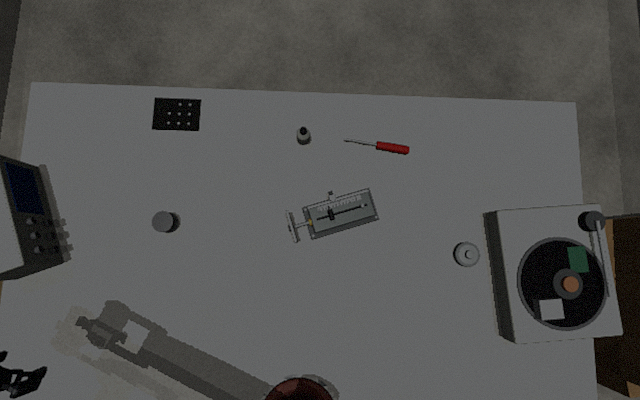

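View pics/scene1.png

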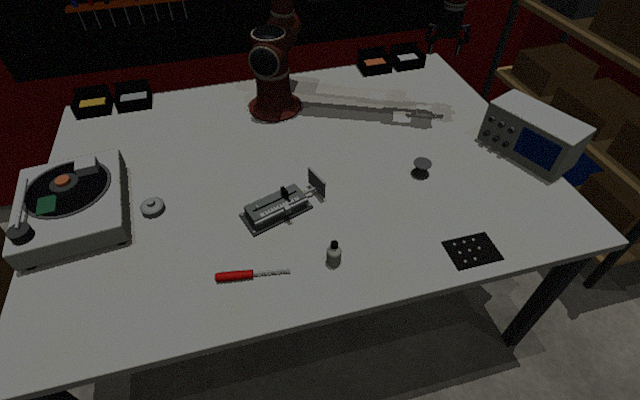

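The top view shows the gauge at about (340,213), with its plate at the left end (293,226). The plate points away from the weight and the oil bottle at (303,135). The drag pointer sits past the marker, and the surroundings are clear.

```bash
cat > h.py <<'E'
from station import bot, optics, recognise, spot_point
import cv2, numpy as np
from scipy.spatial.transform import Rotation as R
def cam(n):
    c=optics.calibration(n); return np.array(c['intrinsics']),np.array(c['R']),np.array(c['t'])
def ray(n,px,z,c=None):
    K,Rm,t=c or cam(n); d=Rm.T@np.linalg.solve(K,[*px,1]); o=-Rm.T@t
    return o+d*(z-o[2])/d[2]
def delta(target,rot):
    s=bot.state(); r=R.from_quat(s['eef_rot'])
    return r.inv().apply(np.array(target)-s['tcp_pos'])/10, np.degrees((r.inv()*rot).as_rotvec())
def tool(ang): # tool x at heading ang (deg), pointing down
    a=np.radians(ang); x=np.array([np.cos(a),np.sin(a),0]); z=np.array([0,0,-1]); return R.from_matrix(np.c_[x,np.cross(z,x),z])
E
python3 - <<'E'
from h import *
s=bot.state(); r=R.from_quat(s['eef_rot']); K,Rm,t=cam('wrist')
print(r.inv().apply(-Rm.T@t-s['tcp_pos']), (r.inv().as_matrix()@Rm.T).round(2), K[0,0])
d=delta([560,-75,340],tool(108.6)); print(d)
print(np.arctan2(33,526))
E
```

```text
[ 68.76040503  -1.12042292 -70.5283482 ] [[ 0.   -0.96 -0.27]
 [ 1.    0.   -0.  ]
 [ 0.   -0.27  0.96]] 305.92594004888446
(array([-55.4008269 , -51.40282095,  -3.60899126]), array([ 2.29608294e-03, -1.04973462e-03,  5.24461507e+01]))
0.06265552439560751
```

```bash
python3 - <<'E'
from h import *
s=bot.state(); r0=R.from_quat(s['eef_rot']); K,Rm,t=cam('wrist')
ct=r0.inv().apply(-Rm.T@t-s['tcp_pos']); Rt=r0.inv().as_matrix()@Rm.T
G=np.array([572,-103.5,0]); a=np.radians(108.6); u=np.array([np.cos(a),np.sin(a),0]); v=np.array([-u[1],u[0],0])
for tipz in (42,55):
  for pull in (20,40,60):
    for h in (18.6,0,-10,-20,-30,-45,-71):
      r=tool(h); T=G+u*(145+pull-16)+[0,0,73+tipz]
      C=T+r.apply(ct); A=r.as_matrix()@Rt
      P=G+u*12-v*32+[0,0,55]; c=A.T@(P-C); p=K@c/c[2]; print(tipz,pull,h,p[:2].round(),end=' | ')
    print()
print(delta(G+u*25-v*69*0+[0,0,260],tool(18.6)))
E
```

```text
42 20 18.6 [625. 196.] | 42 20 0 [611.  96.] | 42 20 -10 [587.  43.] | 42 20 -20 [550.  -6.] | 42 20 -30 [501. -49.] | 42 20 -45 [409. -93.] | 42 20 -71 [228. -94.] | 
42 40 18.6 [670. 196.] | 42 40 0 [663.  80.] | 42 40 -10 [639.  15.] | 42 40 -20 [600. -46.] | 42 40 -30 [ 546. -100.] | 42 40 -45 [ 440. -159.] | 42 40 -71 [ 223. -168.] | 
42 60 18.6 [715. 196.] | 42 60 0 [716.  62.] | 42 60 -10 [694. -14.] | 42 60 -20 [654. -88.] | 42 60 -30 [ 595. -155.] | 42 60 -45 [ 475. -231.] | 42 60 -71 [ 219. -250.] | 
55 20 18.6 [598. 189.] | 55 20 0 [584.  98.] | 55 20 -10 [561.  50.] | 55 20 -20 [526.   5.] | 55 20 -30 [482. -33.] | 55 20 -45 [399. -72.] | 55 20 -71 [237. -73.] | 
55 40 18.6 [640. 189.] | 55 40 0 [630.  83.] | 55 40 -10 [607.  25.] | 55 40 -20 [571. -30.] | 55 40 -30 [522. -78.] | 55 40 -45 [ 426. -129.] | 55 40 -71 [ 233. -137.] | 
55 60 18.6 [681. 189.] | 55 60 0 [678.  67.] | 55 60 -10 [656.  -1.] | 55 60 -20 [619. -67.] | 55 60 -30 [ 564. -126.] | 55 60 -45 [ 456. -192.] | 55 60 -71 [ 230. -209.] | 
(array([-55.93768509, -51.72691572,   4.39099562]), array([ 1.11713247e-03, -2.99893807e-03,  1.42446151e+02]))
```

Call:
jog_arm([
  [-3.5,-3.23,0.27,0,0,0],
  [-3.5,-3.23,0.27,0,0,0],
  [-3.5,-3.23,0.27,0,0,0],
  [-3.5,-3.23,0.27,0,0,0],
  [-3.5,-3.23,0.27,0,0,0],
  [-3.5,-3.23,0.27,0,0,0],
  [-3.5,-3.23,0.27,0,0,0],
  [-3.5,-3.23,0.27,0,0,0],
], jaw=0)

```text
time: 1.8
tcp_pos: [384.4, 254.1, 282.5]
eef_rot: [0.164, 0.986, 0.0, 0.0]
force: [1.5, 0.3, -1.0]
finger_gap: 0.0
grasp_force: 0.0
```

Call:
jog_arm([
  [-3.5,-3.23,0.27,0,0,0],
  [-3.5,-3.23,0.27,0,0,0],
  [-3.5,-3.23,0.27,0,0,0],
  [-3.5,-3.23,0.27,0,0,0],
  [-3.5,-3.23,0.27,0,0,0],
  [-3.5,-3.23,0.27,0,0,0],
  [-3.5,-3.23,0.27,0,0,0],
  [-3.5,-3.23,0.27,0,0,0],
])

```text
time: 2.6
tcp_pos: [565.5, -81.6, 260.8]
eef_rot: [0.165, 0.986, 0.0, 0.0]
force: [-0.7, 1.1, 0.8]
finger_gap: -0.0
grasp_force: 0.0
```

Call:
jog_arm([
  [0,0,0,0,0,8.4],
  [0,0,0,0,0,8.4],
  [0,0,0,0,0,8.4],
  [0,0,0,0,0,8.4],
  [0,0,0,0,0,8.4],
  [0,0,0,0,0,8.4],
  [0,0,0,0,0,8.4],
  [0,0,0,0,0,8.4],
  [0,0,0,0,0,8.4],
  [0,0,0,0,0,8.4],
  [0,0,0,0,0,8.4],
  [0,0,0,0,0,8.4],
])

```text
time: 3.8
tcp_pos: [564.8, -79.5, 260.8]
eef_rot: [0.866, 0.499, 0.0, 0.0]
force: [-0.5, 0.0, -0.1]
finger_gap: -0.1
grasp_force: 0.0
```

Call:
jog_arm([
  [0,0,0,0,0,8.4],
  [0,0,0,0,0,8.4],
  [0,0,0,0,0,8.4],
  [0,0,0,0,0,8.4],
  [0,0,0,0,0,8.0],
  [0,0,0,0,0,0],
])

```text
time: 4.4
tcp_pos: [564.8, -79.6, 260.7]
eef_rot: [0.987, 0.162, 0.0, 0.0]
force: [0.2, 0.5, -0.1]
finger_gap: -0.0
grasp_force: 0.0
```

```bash
python3 - <<'E'
from h import *
s=bot.state(); print(s['time'],s['tcp_pos'],s['force'],s['finger_gap'],s['q'])
r=R.from_quat(s['eef_rot']); print(r.as_matrix().round(3))
cv2.imwrite('pics/w1.png',optics.grab_frame('wrist'))
for n in ('gauge','pull_plate','carrier','rider_tab','marker_tip'):
    print(n,[(np.round(d['point'],1).tolist(),round(d['p'],2)) for d in spot_point(n,'wrist')[:2]])
E
```

```text
4.4 [564.76154654 -79.579242   260.73918121] [ 0.18347596  0.46642348 -0.06415229] -0.04352172499128109 [-2.70447693e-01 -4.65468193e-02  1.78528238e+00 -1.62931879e-05
  1.40280345e+00  9.74616750e-01]
[[ 0.947  0.32   0.   ]
 [ 0.32  -0.947 -0.   ]
 [ 0.     0.    -1.   ]]
gauge [([569.5, -108.3, -0.2], 0.89)]
pull_plate [([528.0, 31.6, 60.6], 0.95)]
carrier [([588.2, -156.3, 56.2], 0.68)]
rider_tab [([559.4, -75.4, 68.9], 0.56)]
marker_tip [([595.6, -77.0, 56.8], 0.71), ([786.5, -210.9, 0.5], 0.68)]
```

View pics/w1.png

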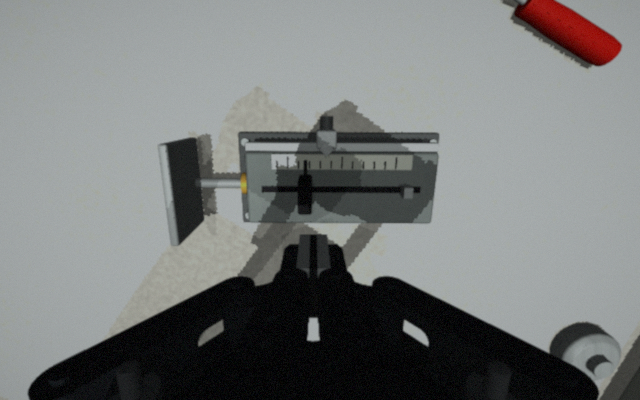

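The wrist view shows +x_g pointing left. The plate is at x≈178, the marker tip near (326,152), the pointer tab near (305,190) and the carrier peg near (407,190).

```bash
python3 - <<'E'
import cv2
im=cv2.imread('pics/w1.png')[115:230,240:440]
im=cv2.convertScaleAbs(im,alpha=1.6)
cv2.imwrite('pics/w1c.png',cv2.resize(im,None,fx=4,fy=4,interpolation=cv2.INTER_CUBIC))
E
```

```text
(no output)
```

View pics/w1c.png

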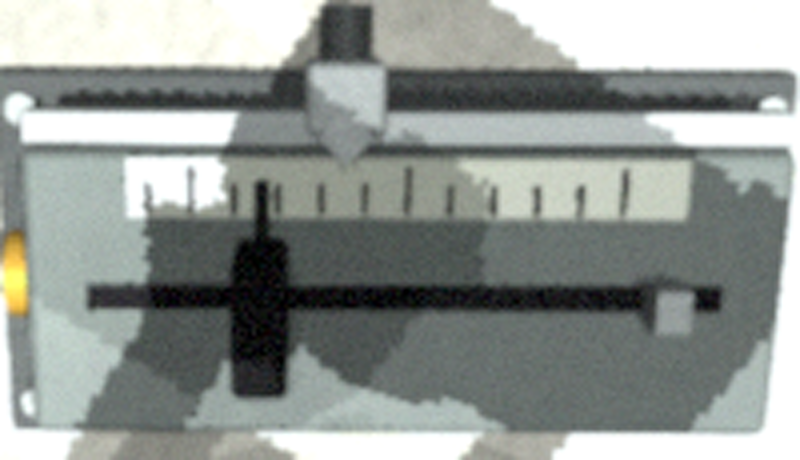

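```bash
cat >> h.py <<'E'
def w1(px,z): 
    return ray('wrist',(240+px[0]/4-.375,115+px[1]/4-.375),z)
E
python3 - <<'E'
from h import *
t0=w1((626,212),50); t100=w1((190,212),50); u=(t100-t0)[:2]; L=np.hypot(*u); u/=L; v=np.array([-u[1],u[0]])
print('L',L,'heading',np.degrees(np.arctan2(u[1],u[0])))
G=np.array([571.5,-104.5])
f=lambda p:(np.array([ (p[:2]-t0[:2])@u, (p[:2]-t0[:2])@v ])).round(1)
for n,px,z in [('marker tip',(347,162),55),('nose',(263,185),53),('tab top',(260,245),82),('tab top2',(260,395),82),('carrier top face +x',(655,312),63),('carrier top -x',(693,312),63),('TL',(22,152),50),('TR',(795,152),50),('BL',(22,430),50),('BR',(762,430),50)]:
    p=w1(px,z); print(n,p.round(1),f(p))
print('t0',t0,'G',f(G), 'tcp',f(bot.state()['tcp_pos']))
# plate
for px in ((161,144),(195,139),(173,246),(209,214)):
    p=ray('wrist',px,82); print('plate',f(p))
E
```

```text
L 101.4183874040897 heading 108.73540853698606
marker tip [597.4 -82.9  55. ] [ 65.3 -12.3]
nose [586.  -66.6  53. ] [84.3 -6.8]
tab top [578.5 -69.1  82. ] [84.4  1.1]
tab top2 [547.3 -79.5  82. ] [84.6 34. ]
carrier top face +x [ 588.7 -159.7   63. ] [-4.7 20.6]
carrier top -x [ 591.4 -167.9   63. ] [-13.3  20.6]
TL [575.  -11.9  50. ] [139.6 -13.9]
TR [ 632. -180.   50.] [-37.8 -13.9]
BL [509.5 -29.9  50. ] [143.7  53.9]
BR [ 567.5 -201.3   50. ] [-37.3  54. ]
t0 [ 606.67580708 -148.65495842   50.        ] G [53.1 19.1] tcp [78.9 17.5]
plate [200.  -25.1]
plate [172.2 -29.1]
plate [201.5  64.5]
plate [166.8  34.5]
```

Call:
jog_arm([
  [0,-3.4,0,0,0,0],
  [0,0,4,0,0,0],
  [0,0,4,0,0,0],
  [0,0,3.5,0,0,0],
  [0,0,0.9,0,0,0],
  [0,0,0,0,0,0],
])

```text
time: 5.3
tcp_pos: [553.0, -47.2, 135.2]
eef_rot: [0.987, 0.162, -0.002, -0.001]
force: [0.1, -0.6, -0.4]
finger_gap: 0.1
grasp_force: 0.0
```

```bash
python3 - <<'E'
from h import *
s=bot.state(); print(s['time'],s['tcp_pos'],s['force'])
cv2.imwrite('pics/w2.png',optics.grab_frame('wrist'))
E
```

```text
5.3 [552.95559122 -47.15342557 135.19844448] [ 0.06195636 -0.59996931 -0.35861298]
```

View pics/w2.png

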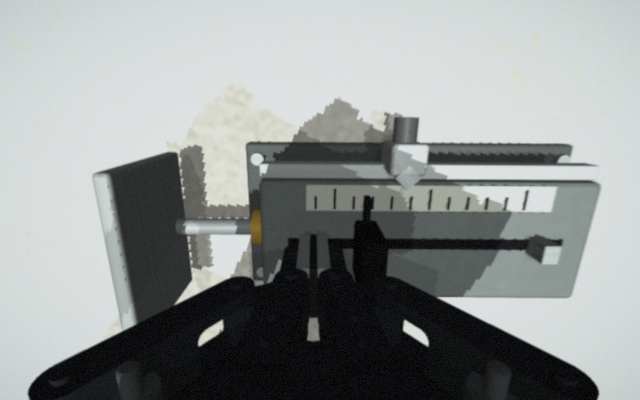

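The fingers (x≈315) are just ahead of the tab (x≈370), and the peg is at (545,248). I'll push.

Call:
jog_arm([
  [0,0.5,0,0,0,0],
  [0,0.6,0,0,0,0],
  [0,0.6,0,0,0,0],
  [0,0.6,0,0,0,0],
  [0,0.6,0,0,0,0],
  [0,0.6,0,0,0,0],
  [0,0.6,0,0,0,0],
  [0,0.6,0,0,0,0],
  [0,0.6,0,0,0,0],
  [0,0.6,0,0,0,0],
  [0,0.6,0,0,0,0],
  [0,0.6,0,0,0,0],
])

```text
time: 6.55
tcp_pos: [576.6, -115.1, 136.6]
eef_rot: [0.987, 0.162, -0.0, -0.0]
force: [-2.1, 1.4, 1.2]
finger_gap: -0.0
grasp_force: 0.9
```

Call:
jog_arm([
  [0,0.4,0,0,0,0],
  [0,0.3,0,0,0,0],
  [0,0.2,0,0,0,0],
  [0,0,0,0,0,0],
])

```text
time: 6.95
tcp_pos: [579.5, -123.5, 136.6]
eef_rot: [0.987, 0.162, -0.0, 0.0]
force: [0.2, 0.7, -0.3]
finger_gap: 0.2
grasp_force: 0.1
```

```bash
python3 - <<'E'
from h import *
s=bot.state(); print(s['time'],s['tcp_pos'],s['force'])
cv2.imwrite('pics/w3.png',optics.grab_frame('wrist'))
E
```

```text
6.95 [ 579.48648438 -123.4683052   136.55996598] [ 0.21772039  0.65284061 -0.27947127]
```

View pics/w3.png

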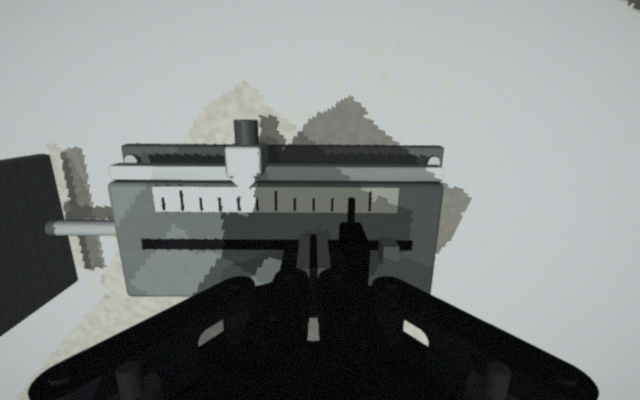

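The nose is at x≈351 and the zero tick at x≈370, so about 10 mm remains.

Call:
jog_arm([
  [0,0.2,0,0,0,0],
  [0,0.2,0,0,0,0],
  [0,0.2,0,0,0,0],
  [0,0.1,0,0,0,0],
  [0,0,0,0,0,0],
])

```text
time: 7.5
tcp_pos: [581.7, -129.9, 136.6]
eef_rot: [0.987, 0.162, -0.0, 0.0]
force: [-0.1, 1.2, -1.0]
finger_gap: -0.4
grasp_force: 0.6
```

Call:
jog_arm([
  [0,0.1,0,0,0,0],
  [0,0.1,0,0,0,0],
  [0,0,0,0,0,0],
])

```text
time: 7.8
tcp_pos: [582.3, -131.8, 136.6]
eef_rot: [0.987, 0.162, -0.0, -0.0]
force: [-0.9, 0.8, -1.1]
finger_gap: -0.4
grasp_force: 0.7
```

Call:
jog_arm([
  [0,0.1,0,0,0,0],
  [0,0,0,0,0,0],
])

```text
time: 8.0
tcp_pos: [582.6, -132.7, 136.6]
eef_rot: [0.987, 0.162, -0.0, -0.0]
force: [-0.5, 1.1, -1.0]
finger_gap: -0.2
grasp_force: 0.7
```

Call:
jog_arm([
  [0,0.05,0,0,0,0],
  [0,0.05,0,0,0,0],
  [0,0,0,0,0,0],
])

```text
time: 8.3
tcp_pos: [582.9, -133.4, 136.6]
eef_rot: [0.987, 0.162, -0.0, -0.0]
force: [-1.6, 2.6, -0.1]
finger_gap: -0.0
grasp_force: 1.5
```

```bash
python3 - <<'E'
from h import *
s=bot.state(); print(s['time'],s['tcp_pos'],s['force'])
im=optics.grab_frame('wrist'); cv2.imwrite('pics/w4.png',im)
im=cv2.convertScaleAbs(im[170:300,300:460],alpha=1.5)
cv2.imwrite('pics/w4c.png',cv2.resize(im,None,fx=4,fy=4,interpolation=cv2.INTER_CUBIC))
E
```

```text
8.3 [ 582.85972251 -133.35582459  136.59680255] [-1.59469115  2.59371072 -0.12001769]
```

View pics/w4c.png

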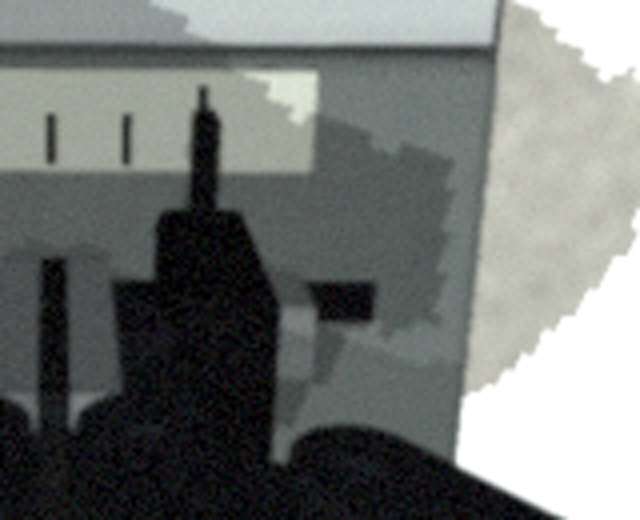

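The nose is on the zero tick and the tab is against the peg. The force is rising, so I'll confirm with a small extra push.

Call:
jog_arm([
  [0,0.05,0,0,0,0],
  [0,0.05,0,0,0,0],
  [0,0,0,0,0,0],
])

```text
time: 8.65
tcp_pos: [583.0, -133.6, 136.5]
eef_rot: [0.987, 0.162, -0.001, -0.001]
force: [-3.3, 5.6, 0.9]
finger_gap: -0.1
grasp_force: 3.3
```

Call:
jog_arm([
  [0,-0.3,0,0,0,0],
  [0,-2.0,0,0,0,0],
  [0,-2.5,-2,0,0,0],
  [0,0,-2,0,0,0],
  [0,0,0,0,0,0],
])

```text
time: 9.15
tcp_pos: [569.6, -88.4, 180.3]
eef_rot: [0.987, 0.163, 0.003, 0.002]
force: [0.3, 0.1, -0.3]
finger_gap: -0.1
grasp_force: 0.0
```

```bash
python3 - <<'E'
from h import *
s=bot.state(); print(s['time'],s['tcp_pos'],s['force'])
im=optics.grab_frame('wrist'); cv2.imwrite('pics/w5.png',im)
im=cv2.convertScaleAbs(im[100:260,180:440],alpha=1.4)
cv2.imwrite('pics/w5c.png',cv2.resize(im,None,fx=3,fy=3,interpolation=cv2.INTER_CUBIC))
E
```

```text
9.15 [569.55571473 -88.43612567 180.34914177] [ 0.27156893  0.05698262 -0.28881439]
```

View pics/w5c.png

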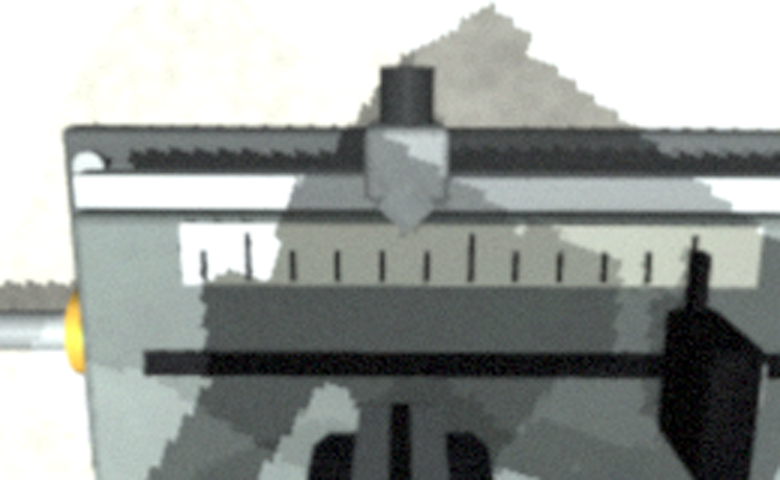

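The marker reads about 64.3 mm on the scale (tip at crop x≈405, zero tick ≈693, 4.45 px/mm), and the pointer is home. Next I'll move over the gap and turn the tool.

Call:
jog_arm([
  [-0.1,-3.4,0,0,0,0],
  [-0.1,-3.4,0,0,0,0],
  [-0.12,-3.3,0,0,0,0],
])

```text
time: 9.5
tcp_pos: [531.6, 6.4, 175.3]
eef_rot: [0.987, 0.161, -0.001, -0.0]
force: [0.2, 0.3, 0.4]
finger_gap: 0.3
grasp_force: 0.0
```

Call:
jog_arm([
  [0,0,0,0,0,8.2],
  [0,0,0,0,0,8.2],
  [0,0,0,0,0,8.2],
  [0,0,0,0,0,8.2],
  [0,0,0,0,0,8.2],
  [0,0,0,0,0,8.2],
  [0,0,0,0,0,8.2],
  [0,0,0,0,0,8.2],
  [0,0,0,0,0,8.2],
  [0,0,0,0,0,8.2],
  [0,0,0,0,0,8.2],
  [0,0,0,0,0,0],
])

```text
time: 10.7
tcp_pos: [532.1, 5.5, 175.4]
eef_rot: [0.811, -0.585, -0.001, 0.001]
force: [0.2, -0.1, -0.0]
finger_gap: -0.1
grasp_force: 0.0
```

```bash
python3 - <<'E'
from h import *
s=bot.state(); print(s['time'],s['tcp_pos'],s['force'],s['q'][5]); print(R.from_quat(s['eef_rot']).as_matrix().round(4))
p=s['tcp_pos'][:2]-np.array([606.68,-148.65]); print(p@[-.3212,.947],p@[-.947,-.3212])
im=optics.grab_frame('wrist'); cv2.imwrite('pics/w6.png',im)
E
```

```text
10.7 [532.10613446   5.50656445 175.38608559] [ 0.24101179 -0.06328198 -0.03423463] 2.6905368820939275
[[ 3.162e-01 -9.487e-01 -1.600e-03]
 [-9.487e-01 -3.162e-01 -1.000e-04]
 [-4.000e-04  1.500e-03 -1.000e+00]]
169.93939214667103 21.106362160913704
```

View pics/w6.png

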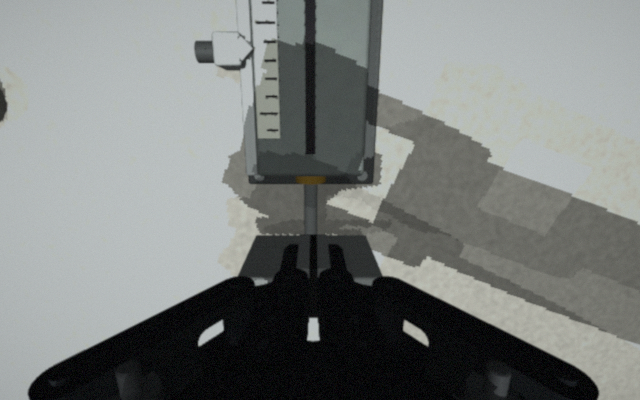

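```bash
python3 - <<'E'
from h import *
s=bot.state();K,Rm,t=cam('wrist')
u=np.array([-.3212,.947,0]);v=np.array([-.947,-.3212,0]);O=np.array([606.68,-148.65,0])
def pj(a,b,z):
    c=K@(Rm@(O+a*u+b*v+[0,0,z])+t); return (c[:2]/c[2]).round()
for b in (19-45,19+45): print([pj(a,b,z) for a in(195,197,199) for z in (14,82)])
print('housing end',pj(142,-16,50),pj(142,54,50),'tip',(lambda p:(K@(Rm@p+t)/(Rm@p+t)[2]).round())(s['tcp_pos']+R.from_quat(s['eef_rot']).apply([0,0,73])))
E
```

```text
[array([255., 232.]), array([234., 275.]), array([255., 234.]), array([234., 278.]), array([255., 237.]), array([234., 281.])]
[array([365., 232.]), array([384., 275.]), array([365., 234.]), array([384., 278.]), array([365., 236.]), array([383., 281.])]
housing end [256. 178.] [362. 177.] tip [312. 252.   1.]
```

The gap matches the prediction (inner plate face at rows 236–277, housing end at row ≈180). I'll descend.

Call:
jog_arm([
  [0,0,2.5,0,0,0],
  [0,0,2.0,0,0,0],
  [0,0,1.3,0,0,0],
  [0,0,0,0,0,0],
])

```text
time: 11.15
tcp_pos: [531.0, 5.8, 116.1]
eef_rot: [0.812, -0.584, -0.002, 0.001]
force: [0.6, 0.6, -0.2]
finger_gap: 0.1
grasp_force: 0.0
```

Call:
jog_arm([
  [-0.4,0,0,0,0,0],
  [-0.4,0,0,0,0,0],
  [-0.2,0,0,0,0,0],
  [-0.1,0,0,0,0,0],
  [0,0,0,0,0,0],
])

```text
time: 11.65
tcp_pos: [529.4, 16.3, 119.2]
eef_rot: [0.811, -0.584, 0.0, -0.0]
force: [0.0, 0.8, 0.1]
finger_gap: 0.1
grasp_force: 0.0
```

Call:
jog_arm([
  [-0.1,0,0,0,0,0],
  [-0.1,0,0,0,0,0],
  [-0.1,0,0,0,0,0],
  [0,0,0,0,0,0],
])

```text
time: 12.05
tcp_pos: [528.1, 19.0, 118.6]
eef_rot: [0.811, -0.585, -0.0, 0.0]
force: [-0.2, -0.2, -0.1]
finger_gap: 0.4
grasp_force: 0.0
```

Call:
jog_arm([
  [-0.1,0,0,0,0,0],
  [0,0,0,0,0,0],
])

```text
time: 12.25
tcp_pos: [527.8, 19.9, 118.7]
eef_rot: [0.811, -0.585, -0.0, 0.0]
force: [0.4, -0.0, -0.3]
finger_gap: 0.0
grasp_force: 0.0
```

Call:
jog_arm([
  [-0.1,0,0,0,0,0],
  [0,0,0,0,0,0],
])

```text
time: 12.45
tcp_pos: [527.5, 20.9, 118.7]
eef_rot: [0.811, -0.585, -0.0, -0.0]
force: [-0.2, -0.1, 1.0]
finger_gap: -0.1
grasp_force: 0.0
```

Call:
jog_arm([
  [-0.1,0,0,0,0,0],
  [0,0,0,0,0,0],
])

```text
time: 12.65
tcp_pos: [527.3, 21.6, 118.8]
eef_rot: [0.811, -0.585, 0.0, 0.0]
force: [-0.0, -1.5, -1.0]
finger_gap: -0.0
grasp_force: 0.8
```

Call:
jog_arm([
  [-0.05,0,0,0,0,0],
  [0,0,0,0,0,0],
])

```text
time: 12.85
tcp_pos: [527.3, 21.7, 118.7]
eef_rot: [0.811, -0.585, 0.001, 0.0]
force: [1.3, -4.6, -1.4]
finger_gap: 0.3
grasp_force: 2.3
```

```bash
cat > s.py <<'E'
from h import *
u=np.array([-.3195,.9476,0])
L=[bot.state() for _ in range(3)]
optics.grab_frame('top'); L.append(bot.state()); optics.grab_frame('top'); L.append(bot.state())
print(L[-1]['time'],[round(float(s['tcp_pos']@u),2) for s in L],[round(float(s['force']@u),1) for s in L],L[-1]['tcp_pos'].round(2) )
E
python3 s.py
```

```text
12.95 [-147.89, -147.89, -147.89, -147.88, -147.81] [-4.8, -4.8, -4.8, -4.4, -4.8] [527.28  21.79 118.75]
```

Call:
jog_arm([
  [-0.05,0,0,0,0,0],
  [0,0,0,0,0,0],
])

```text
time: 13.15
tcp_pos: [527.0, 22.6, 118.7]
eef_rot: [0.811, -0.585, 0.0, 0.0]
force: [2.0, -4.4, -0.9]
finger_gap: -0.1
grasp_force: 2.3
```

```bash
python3 s.py
```

```text
13.25 [-147.01, -147.01, -147.01, -146.97, -146.94] [-4.8, -4.8, -4.8, -3.9, -4.7] [526.98  22.62 118.71]
```

Call:
jog_arm([
  [-0.05,0,0,0,0,0],
  [0,0,0,0,0,0],
])

```text
time: 13.45
tcp_pos: [526.8, 23.2, 118.7]
eef_rot: [0.811, -0.585, 0.0, 0.0]
force: [1.3, -4.2, -1.8]
finger_gap: -0.1
grasp_force: 2.3
```

```bash
python3 s.py
```

```text
13.55 [-146.33, -146.33, -146.33, -146.32, -146.33] [-4.4, -4.4, -4.4, -4.1, -4.7] [526.8   23.2  118.71]
```

Call:
jog_arm([
  [-0.1,0,0,0,0,0],
  [-0.15,0,0,0,0,0],
  [-0.15,0,0,0,0,0],
  [-0.15,0,0,0,0,0],
  [-0.15,0,0,0,0,0],
  [-0.15,0,0,0,0,0],
  [-0.15,0,0,0,0,0],
  [-0.15,0,0,0,0,0],
  [-0.15,0,0,0,0,0],
  [-0.15,0,0,0,0,0],
  [-0.15,0,0,0,0,0],
  [-0.15,0,0,0,0,0],
])

```text
time: 14.75
tcp_pos: [521.3, 39.7, 118.7]
eef_rot: [0.811, -0.585, 0.0, 0.0]
force: [1.8, -5.4, -1.7]
finger_gap: 0.2
grasp_force: 3.0
```

Call:
jog_arm([
  [-0.15,0,0,0,0,0],
  [-0.15,0,0,0,0,0],
  [-0.15,0,0,0,0,0],
  [-0.15,0,0,0,0,0],
  [-0.15,0,0,0,0,0],
  [-0.15,0,0,0,0,0],
  [-0.15,0,0,0,0,0],
  [-0.15,0,0,0,0,0],
  [-0.15,0,0,0,0,0],
  [-0.15,0,0,0,0,0],
  [-0.15,0,0,0,0,0],
  [-0.15,0,0,0,0,0],
])

```text
time: 15.95
tcp_pos: [515.7, 56.6, 118.7]
eef_rot: [0.811, -0.585, 0.001, 0.0]
force: [3.2, -7.1, -2.2]
finger_gap: 0.1
grasp_force: 3.6
```

Call:
jog_arm([
  [-0.15,0,0,0,0,0],
  [-0.15,0,0,0,0,0],
  [-0.15,0,0,0,0,0],
  [-0.15,0,0,0,0,0],
  [-0.15,0,0,0,0,0],
  [-0.15,0,0,0,0,0],
  [-0.15,0,0,0,0,0],
  [-0.15,0,0,0,0,0],
  [-0.15,0,0,0,0,0],
  [-0.15,0,0,0,0,0],
  [-0.1,0,0,0,0,0],
  [-0.05,0,0,0,0,0],
])

```text
time: 17.15
tcp_pos: [510.6, 72.0, 118.8]
eef_rot: [0.811, -0.584, 0.001, 0.0]
force: [2.6, -7.5, -1.8]
finger_gap: 0.1
grasp_force: 4.1
```

```bash
python3 s.py; python3 - <<'E'
from h import *
for c in ('top','scene'):
    optics.grab_frame(c)
    for n in ('rider_tab','marker_tip','pull_plate'): print(c,n,[(np.round(np.array(d['point'])[:2]@[-.3212,.947]-(np.array([606.68,-148.65])@[-.3212,.947]),1),round(d['p'],2)) for d in spot_point(n,c)[:2]])
E
```

```text
17.25 [-94.91, -94.91, -94.91, -94.87, -94.86] [-8.0, -8.0, -8.0, -8.2, -8.2] [510.59  72.05 118.74]
top rider_tab [(np.float64(56.7), 0.62), (np.float64(542.3), 0.57)]
top marker_tip [(np.float64(66.6), 0.5)]
top pull_plate []
scene rider_tab [(np.float64(55.0), 0.57), (np.float64(54.8), 0.24)]
scene marker_tip [(np.float64(70.7), 0.49)]
scene pull_plate [(np.float64(253.6), 0.74)]
```

Pulled 53.0 mm so far, with 11 mm to go. I'll continue gently.

Call:
jog_arm([
  [-0.1,0,0,0,0,0],
  [-0.1,0,0,0,0,0],
  [-0.1,0,0,0,0,0],
  [-0.1,0,0,0,0,0],
  [-0.1,0,0,0,0,0],
  [-0.1,0,0,0,0,0],
  [-0.1,0,0,0,0,0],
  [-0.1,0,0,0,0,0],
  [-0.1,0,0,0,0,0],
  [-0.05,0,0,0,0,0],
  [-0.05,0,0,0,0,0],
  [0,0,0,0,0,0],
])

```text
time: 18.85
tcp_pos: [507.5, 81.4, 118.7]
eef_rot: [0.811, -0.585, 0.001, 0.0]
force: [3.7, -7.8, -2.0]
finger_gap: 0.2
grasp_force: 4.3
```

```bash
python3 s.py; python3 - <<'E'
from h import *
s=cv2.imread('pics/w6.png')
im=optics.grab_frame('scene'); cv2.imwrite('pics/s2.png',im)
cv2.imwrite('pics/s2c.png',cv2.resize(cv2.convertScaleAbs(im[160:250,225:345],alpha=1.5),None,fx=6,fy=6,interpolation=cv2.INTER_CUBIC))
E
```

```text
18.95 [-85.05, -85.05, -85.05, -85.04, -85.06] [-8.6, -8.6, -8.6, -8.3, -9.6] [507.51  81.35 118.75]
```

Call:
jog_arm([
  [-0.05,0,0,0,0,0],
  [-0.05,0,0,0,0,0],
  [-0.02,0,0,0,0,0],
  [0,0,0,0,0,0],
  [0,0,0,0,0,0],
  [0,0,0,0,0,0],
  [0,0,0,0,0,0],
  [0,0,0,0,0,0],
])

```text
time: 19.8
tcp_pos: [507.2, 82.4, 118.8]
eef_rot: [0.811, -0.585, 0.001, 0.0]
force: [4.0, -8.2, -3.1]
finger_gap: 0.1
grasp_force: 4.4
```

```bash
python3 s.py
```

```text
19.9 [-83.92, -83.92, -83.92, -83.94, -83.96] [-9.1, -9.1, -9.1, -8.9, -8.7] [507.16  82.4  118.77]
```

Call:
jog_arm([
  [0,0,0,0,0,0],
  [0,0,0,0,0,0],
  [0,0,0,0,0,0],
  [0,0,0,0,0,0],
  [0,0,0,0,0,0],
  [0.05,0,0,0,0,0],
  [0.1,0,0,0,0,0],
  [0.15,0,0,0,0,0],
  [0.2,0,0,0,0,0],
  [0.2,0,0,0,0,0],
  [0.2,0,0,0,0,0],
  [0.2,0,0,0,0,0],
])

```text
time: 21.1
tcp_pos: [510.5, 72.5, 118.8]
eef_rot: [0.811, -0.585, 0.0, 0.0]
force: [3.4, -5.4, -2.6]
finger_gap: -0.1
grasp_force: 2.9
```

Call:
jog_arm([
  [0.2,0,0,0,0,0],
  [0.2,0,0,0,0,0],
  [0.2,0,0,0,0,0],
  [0.2,0,0,0,0,0],
  [0.2,0,0,0,0,0],
  [0.2,0,0,0,0,0],
  [0.2,0,0,0,0,0],
  [0.2,0,0,0,0,0],
  [0.2,0,0,0,0,0],
  [0.2,0,0,0,0,0],
  [0.2,0,0,0,0,0],
  [0.2,0,0,0,0,0],
])

```text
time: 22.3
tcp_pos: [517.9, 49.9, 118.7]
eef_rot: [0.811, -0.585, -0.0, -0.0]
force: [2.5, -4.0, -1.4]
finger_gap: 0.3
grasp_force: 2.1
```

Call:
jog_arm([
  [0.2,0,0,0,0,0],
  [0.2,0,0,0,0,0],
  [0.2,0,0,0,0,0],
  [0.2,0,0,0,0,0],
  [0.2,0,0,0,0,0],
  [0.2,0,0,0,0,0],
  [0.2,0,0,0,0,0],
  [0.15,0,0,0,0,0],
  [0.1,0,0,0,0,0],
  [0.1,0,0,0,0,0],
  [0.1,0,0,0,0,0],
  [0.1,0,0,0,0,0],
])

```text
time: 23.5
tcp_pos: [524.0, 31.5, 118.7]
eef_rot: [0.811, -0.585, -0.0, -0.0]
force: [2.7, -2.5, -0.8]
finger_gap: -0.2
grasp_force: 1.4
```

Call:
jog_arm([
  [0.1,0,0,0,0,0],
  [0.1,0,0,0,0,0],
  [0.1,0,0,0,0,0],
  [0.1,0,0,0,0,0],
  [0.1,0,0,0,0,0],
  [0.1,0,0,0,0,0],
  [0.1,0,0,0,0,0],
  [0.1,0,0,0,0,0],
  [0.05,0,0,0,0,0],
  [0.05,0,0,0,0,0],
  [0.05,0,0,0,0,0],
  [0.05,0,0,0,0,0],
])

```text
time: 24.7
tcp_pos: [527.2, 21.9, 118.7]
eef_rot: [0.811, -0.585, -0.0, 0.0]
force: [1.9, -1.9, 0.1]
finger_gap: -0.5
grasp_force: 1.1
```

Call:
jog_arm([
  [0.05,0,0,0,0,0],
  [0.05,0,0,0,0,0],
  [0.1,0,0,0,0,0],
  [0.2,0,0,0,0,0],
  [0.4,0,0,0,0,0],
  [0.5,0,0,0,0,0],
  [0,0,0,0,0,0],
])

```text
time: 25.4
tcp_pos: [531.6, 9.0, 118.8]
eef_rot: [0.811, -0.585, 0.0, -0.0]
force: [-0.3, -0.1, 0.5]
finger_gap: -0.5
grasp_force: 0.0
```

Free of the plate. I'll lift and verify.

Call:
jog_arm([
  [0,0,-3,0,0,0],
  [0,0,-3,0,0,0],
  [0,0,-2,0,0,0],
  [2,0,0,0,0,0],
  [2,0,0,0,0,0],
  [0,0,0,0,0,0],
  [0,0,0,0,0,0],
])

```text
time: 26.1
tcp_pos: [543.8, -28.4, 198.5]
eef_rot: [0.811, -0.585, -0.0, -0.0]
force: [-1.2, 0.1, -0.2]
finger_gap: 0.1
grasp_force: 0.0
```

```bash
python3 - <<'E'
from h import *
s=bot.state(); print(s['time'],s['tcp_pos'],s['force'])
im=optics.grab_frame('wrist'); cv2.imwrite('pics/w7.png',im)
K,Rm,t=cam('wrist'); print(K@(Rm@np.array([597,-83,55])+t)/(Rm@np.array([597,-83,55])+t)[2], -Rm.T@t)
cv2.imwrite('pics/w7c.png',cv2.resize(cv2.convertScaleAbs(im[60:260,190:420],alpha=1.4),None,fx=3,fy=3,interpolation=cv2.INTER_CUBIC))
E
```

```text
26.1 [543.79390519 -28.38601158 198.48561979] [-1.22885465  0.13094563 -0.20746169]
[263.08456999 112.15004306   1.        ] [565.46887812 -94.72739085 268.82993234]
```

View pics/w7c.png

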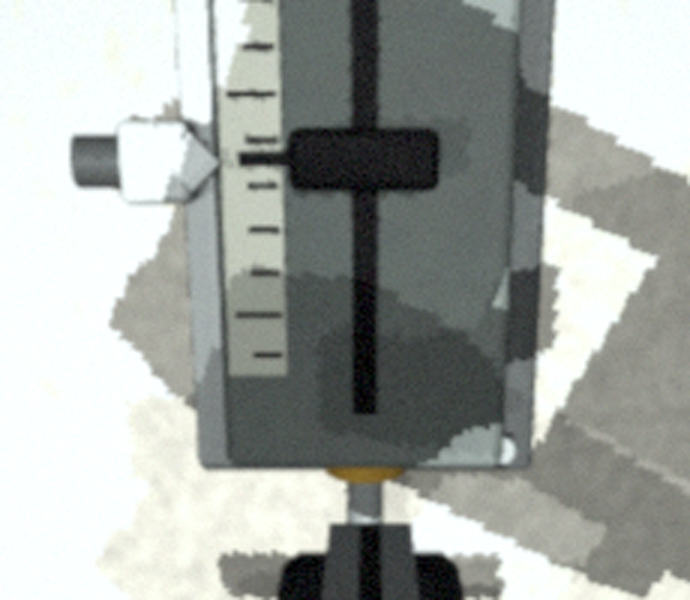

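The pointer nose (y≈159) lines up with the marker tip (y≈161, 4.5 px/mm) to about 0.5 mm, just short of it. I'll measure this numerically and check the plate and peg.

```bash
python3 - <<'E'
import cv2,numpy as np
im=cv2.imread('pics/w7.png').astype(int).sum(2)
print('rows 98..130'); 
for name,c0,c1 in (('nose',271,281),('tipcols',257,260),('body',232,245),('screw',217,226)):
    p=im[95:131,c0:c1].mean(1).round().astype(int); print(name,p.tolist())
from h import *
for n in ('pull_plate','carrier'):
    print(n,[(np.round((np.array(d['point'])[:2]-[606.68,-148.65])@[-.3212,.947],1),d['p']) for d in spot_point(n,'wrist')[:1]])
E
```

```text
rows 98..130
nose [429, 428, 428, 427, 428, 428, 427, 427, 424, 407, 314, 194, 222, 349, 375, 270, 123, 71, 61, 112, 276, 377, 414, 425, 416, 360, 252, 247, 361, 416, 424, 422, 422, 425, 423, 424]
tipcols [544, 540, 544, 547, 544, 515, 413, 340, 332, 327, 322, 288, 248, 271, 318, 370, 397, 414, 411, 399, 401, 391, 378, 342, 295, 257, 255, 269, 287, 317, 344, 364, 373, 369, 375, 370]
body [540, 540, 536, 487, 404, 421, 497, 538, 550, 548, 547, 548, 547, 548, 550, 549, 549, 550, 550, 547, 549, 551, 550, 548, 548, 550, 549, 548, 550, 549, 540, 506, 441, 492, 543, 552]
screw [546, 548, 548, 546, 545, 547, 549, 549, 542, 470, 307, 175, 181, 201, 213, 226, 236, 252, 267, 270, 256, 241, 227, 213, 200, 183, 194, 361, 500, 548, 550, 548, 548, 548, 547, 549]
pull_plate []
carrier []
```

```bash
python3 -c "
from station import workorder; print(workorder.close_job())"
```

```text
the job is handed in; nothing more can be done
None
```

The job is handed in: the pointer was homed against the peg, drawn 64.0 mm by arm position and held for over a second, then the plate was eased fully back in; the pointer now stands about 0.5 mm short of the marker, never past it by my measurements (the plate's return was judged from force and arm position, not seen in a picture).

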